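# Pop the doorbell battery out of its charging dock and catch it with the other finger

### The arm

A 6-joint arm with a two-finger parallel gripper is mounted at the origin on the work surface. World frame = base frame: x ahead of the robot, y to its left, z up, the work surface at z = 0. Lengths are in m, angles in rad, forces in N, time in s.
With the tool pointing down it reaches from about 0.25 to 0.85 m from the base axis. Payload 12.5 kg.
Tool frame: the origin (TCP) lies midway between the tips of the shut fingers; the grasp point (between the pads) lies robot.grip_depth behind it (robot.grip_depth is the distance from the TCP to the grasp point, in m); z points along the fingers, x is the direction in which the jaws open and shut, and the axes are right-handed (so a half turn about z gives the same grasp; the last joint's range is limited). The gripper opens to 93 mm and grips with 3 to 60 N. Pads are 15 mm wide; open, the fingers measure 128 mm over their backs; the gripper's body (75 mm by 188 mm) begins 65 mm behind the grasp point.
Start: joints at [1.034, 0.351, 1.652, -0, 1.139, -0.085], TCP at [0.24, 0.495, 0.219] pointing down, gripper open.
Joint ranges: [-2.75, 2.75], [-0.79, 2.1], [0.01, 2.65], [-1.57, 4.71], [0.07, 3.14], [-2.87, 2.87]. Speed limits (rad/s): [2.22, 2.22, 2.79, 3.14, 3.14, 3.14].

### API

Orientations are given as a unit quaternion [x, y, z, w].
In Python, from station import robot, eyes gives the robot as it stands.
- The arm moves only by the tool jog_arm, never from a script. Its argument "increments" is a list of rows, each an object of numbers: "gripper": the closure, from 0 (fully open) to 1 (shut); "tx", "ty", "tz": the shift along the tool's x, y, z in cm; "spin": the turn about the tool's z in degrees. A call has 1 to 12 rows; each row is the pose to reach, as a shift and turn from the pose commanded when the call began, along the tool's axes at that moment; what a row does not reach only later rows make up. A row lasts 1/12 s, in which the tool goes at most 41.7 mm and 7.16 degrees, less where a joint would pass 70% of its speed; a pose out of reach is approached as far as the arm can. A call with a gripper value outside its range is refused whole. The fingers move at their own pace and stop on an object; "grip_force" is the grip in N (left out, the last holds). Time passes only in rows, so rows that repeat a pose let the fingers close. It gives the time, the measured TCP pose, the force and the opening at its end, in the units of the state.
- robot.get_state(): the state, without advancing time (a new reading comes with each control period).
- eyes.grab_frame(name): name is "scene" or "top" or "wrist"; returns the picture (400x640x3 uint8, red, green, blue); there is no depth.
- eyes.camera_info(name): a dict with "fx", "fy", "cx", "cy" (pixels), "camera_from_world" (4x4, takes a point from world to camera coordinates); the wrist camera has in their place "tool_from_camera" (4x4, takes a point from camera to tool coordinates, whose origin is the TCP and whose axes are the tool frame's). Camera axes: x right, y down, z forward; pixel columns grow to the right and rows downward; lengths in m; the calibration is good to about 2 mm. A picture is of the moment at which its call begins: read the wrist's pose just before it. camera_info takes no time and is no camera call.
- robot.close_job(): hands the job in, once; it reports no verdict.
Trained networks look in the newest picture that a camera, given by its name, has taken for a name from the list of things; names that differ only in an ending like _2 or _b are one class to them, and where a whole thing is asked for, a point or a joint stands for the part that bears it (a point fixed in the world has none). Each returns a list of dicts, best first, with "score" (0 to 1); they miss things now and then, are a little off and sometimes report something else, mostly with a low value. They report only what shows in the picture. A call takes as long as a camera call. They do not tell look-alikes from the thing itself.
- eyes.trace(thing, camera): "region" (400x640 bool, what is visible of it) and "rect" ([left, top, right, bottom] in pixels, round what is visible of it).
The state is a dict: "time_s": time; "joint_pos": joint angles; "dq": joint speeds; "joint_torque": joint torques, N m; "ee_pos": TCP position; "eef_rot": TCP orientation; "wrist_force": force on the tool from outside, world axes, zero at the start; "wrist_torque": the same for the moment, N m; "gripper_width": finger opening in m.
Only numpy, scipy, OpenCV 4.12 (cv2) and the standard library are available. Lean on these libraries where they do the work, as an engineer would, in place of code of your own. Each camera call takes 0.05 s, during which the arm holds its last target.

### The job

The doorbell's battery pack is charged: press the release key of its charging dock with one finger so that the pack springs out of its bay, and with the other finger, already waiting over the tray in front of it, stop the pack while it still lies on the dock's sloping tray, before it slides off the open front end. Do not lift the pack, and leave the cup, clip, rake and turntable as they stand. Finish while still holding the pack back with that finger.

Things in the scene. Friction and masses are not known exactly. Their poses are not given: they have to be found in the camera images.
- charger: White plastic charging dock, 158 mm long (x), 118 wide, 77 high at the back, fixed on the shelf. Origin: at the shelf's top (60 mm above the work surface), under the bay's centreline. Front towards its -x, z up. A tray 43 mm wide slopes down 0.21 rad to the open front, between edges 7 mm high; on its -y side is the deck with the release key. A hood covers the rear 18 mm of the seated pack.
- bay_mouth (a point): Fixed point of the dock: on the tray floor, mid-width, where the lower front edge of the seated pack lies. Axes: x up the slope to the rear (0.21 rad above level), y across, away from the key, z square to the tray floor. From here the floor runs 56 mm down along -x to the open front end, 14 mm above the shelf.
- pack_front (a point): Middle of the lower front edge of the pack's front face. The same point and axes as bay_mouth while the pack is seated; then moves to bay_mouth's -x as the pack comes out.
- pack: Battery pack, black plastic block 64 long (x), 40 wide, 22 mm thick, about 90 g, glossy, slippery. Origin as pack_front, axes parallel to the charger's. When the latch lets go, an ejector (3 N, falling to 1 N over 22 mm) drives it out in under 0.2 s and off the front end unless a finger is already in its way, on which it then presses with 1 to 3 N. 9 mm out it is clear of the latch.
- release_top (a point): Centre of the top of the release key: grey, ribbed, 31 mm along the tray by 27 across. The top is parallel to the tray floor and 16 mm above its plane (9 mm when fully down, so a second fingertip at the same height over the tray clears rails and floor and faces the pack's upper 13 mm). It lies 27 mm ahead (-x) of the seated pack's front and 55 mm to the -y side of mid-tray.
- release (a joint): Travel of the release key in m: 0 up, 0.007 fully down, square into the deck. It springs back. 1.2 N starts it, 4.5 N holds it fully down; the pack is let go at about 0.004.
- cup: Small clear glass cup standing upside down, 62 mm across, 72 mm high. Origin under its middle. Bystander.
- clip: Aluminium bag clip lying on the shelf, about 115 by 25 by 14 mm. Origin under its middle. Bystander.
- rake: Black plastic aquarium gravel rake lying flat, 236 mm long, 74 mm wide at the tines, 8 mm high. Origin under its handle. Bystander.
- tub_red (a point): Centre of the lid of the red one of three closed food tubs (75 mm across, 82 mm high) fixed 60 mm from the axis of a round turntable, 216 mm across, that turns easily; the lids are 106 mm above the shelf. Bystander.
Mind the look-alikes: they are no part of the job. What is meant by the pack is not red or yellow, and is the smaller of those in its own colour.

How it is judged:
On the way:
1. the release key is pressed down past its release point (4 mm of its 7 mm travel) (value of joint release above 0.0035 m).
At the end, for the whole second after the job is handed in: The pack has come out of its bay by more than 6 mm but less than 52 mm, still lies flat on the tray (front edge no more than 10 mm above the tray floor, tilt under 0.2 rad), is at rest (under 0.02 m/s), and a finger presses against it with more than 0.3 N (x of pack_front in the frame of bay_mouth between -0.052 and -0.006 m and z of pack_front in the frame of bay_mouth below 0.01 m and angle between the z axis of pack_front and the z axis of bay_mouth, either way round below 0.2 rad and contact force between the fingers and pack above 0.3 N and linear speed of pack below 0.02 m/s); the arm keeps its last pose, push and grip.
It fails at once if the pack slid off the tray: its front edge more than 55 mm out of the bay (the tray ends at 56 mm) (x of pack_front in the frame of bay_mouth below -0.055 m).
It fails at once if the pack was lifted: its front edge more than 15 mm above the tray floor (z of pack_front in the frame of bay_mouth above 0.015 m).
It fails at once if the cup was tipped, or the cup, clip or rake was moved by more than 30 mm, or the turntable turned so that its tubs moved by more than 30 mm (distance of any of cup, clip, rake, tub_red from where it was at the start of the episode above 0.03 m or angle between cup's own z axis and vertical above 0.4 rad).
It also fails if it takes over 32 s, if anything falls off the work surface, if the arm or the gripper's body presses on something with over 40 N, if the wrist force passes 120 N, or if a joint passes its speed limit or range.

## Working session

There is one attempt and no reset: what is moved stays moved. The work goes in short steps, Python scripts to look and compute and a tool call to move; the robot and the scene stay as the last step left them, time stands still between calls to the robot, and variables do not carry over. Pictures are saved under pics/ and viewed, and the job is handed in when it is done.

Besides the shell and the picture viewer there is one more tool, called as a command line: name --argument value ..., lists and objects as JSON in quotes. jog_arm: Moves the arm, as the interface text tells. Its arguments: {"type":"object","properties":{"increments":{"type":"array"},"grip_force":{"type":"number"}},"required":["increments"]}

```bash
mkdir -p pics; ls
python3 - <<'E'
from station import robot, eyes
import cv2, numpy as np
np.set_printoptions(precision=4,suppress=True)
s=robot.get_state()
for k in s: print(k,s[k])
print(getattr(robot,'grip_depth',None))
for n in ["scene","top","wrist"]:
    im=eyes.grab_frame(n); cv2.imwrite(f"pics/{n}0.png",im[:,:,::-1]); print(n,eyes.camera_info(n))
    if n!="wrist":
        for t in ["charger","pack","release"]:
            print(t,[(round(r['score'],2),r['rect']) for r in eyes.trace(t,n)])
E
```

```text
pics
time_s 0.0
joint_pos [ 1.0344  0.3512  1.6525  0.      1.1391 -0.0846]
dq [-0.001   0.0024 -0.0004 -0.0011  0.0002  0.0001]
joint_torque [ -0.0038 -49.7341 -28.5229   0.0697   0.0259  -0.0001]
ee_pos [0.2399 0.4945 0.2181]
eef_rot [ 0.8475  0.5308 -0.0005  0.0003]
wrist_force [-0.3228  0.0071  0.9166]
wrist_torque [-0.0183  0.0702  0.0165]
gripper_width 0.09328350517652474
0.0188
scene {'fx': 415.424001753969, 'fy': 415.424001753969, 'cx': 314.85276515007195, 'cy': 194.2054973078928, 'camera_from_world': array([[-0.1812,  0.9833,  0.0152,  0.151 ],
       [ 0.5869,  0.1205, -0.8006, -0.2163],
       [-0.7891, -0.1361, -0.599 ,  1.5341],
       [ 0.    ,  0.    ,  0.    ,  1.    ]])}
charger [(0.89, [275.0, 200.2, 331.9, 251.4])]
pack [(0.95, [285.6, 295.2, 318.8, 317.9]), (0.94, [371.9, 175.0, 403.4, 194.3]), (0.61, [288.6, 165.7, 309.4, 186.2]), (0.43, [310.2, 208.8, 322.7, 213.2])]
release []
top {'fx': 374.1996099506512, 'fy': 374.1996099506512, 'cx': 314.80815105007485, 'cy': 201.28263346554303, 'camera_from_world': array([[-0.0135, -0.9999, -0.0066, -0.0449],
       [-0.9926,  0.0142, -0.1204,  0.5619],
       [ 0.1205,  0.005 , -0.9927,  0.9719],
       [ 0.    ,  0.    ,  0.    ,  1.    ]])}
charger [(0.97, [294.7, 148.5, 345.2, 215.0]), (0.64, [430.9, 145.9, 447.5, 188.3])]
pack [(0.82, [337.4, 267.1, 365.8, 307.5]), (0.66, [292.8, 107.4, 319.4, 132.1]), (0.62, [232.1, 266.2, 269.1, 309.0]), (0.55, [303.1, 174.7, 319.0, 191.1])]
release [(0.63, [331.9, 194.1, 341.5, 206.3])]
wrist {'fx': 332.76031818551525, 'fy': 332.76031818551525, 'cx': 320.7332732341708, 'cy': 194.79143284955063, 'tool_from_camera': array([[ 1.    , -0.0005,  0.0005, -0.0001],
       [ 0.0004,  0.9622,  0.2724, -0.0772],
       [-0.0007, -0.2724,  0.9622, -0.1663],
       [ 0.    ,  0.    ,  0.    ,  1.    ]])}
```

View pics/scene0.png

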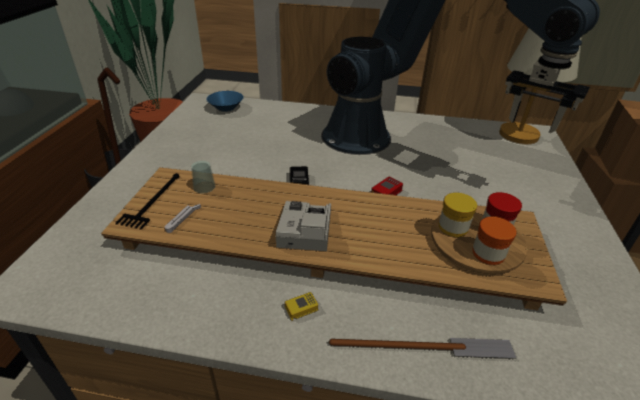

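View pics/top0.png

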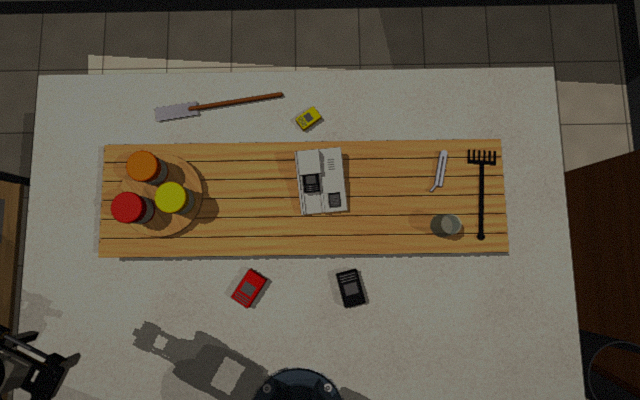

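Run:
```python
import cv2
a=cv2.imread("pics/top0.png")[130:230,270:370]; cv2.imwrite("pics/topc.png",cv2.resize(a,(600,600),interpolation=cv2.INTER_CUBIC))
a=cv2.imread("pics/scene0.png")[150:270,240:400]; cv2.imwrite("pics/scenec.png",cv2.resize(a,(800,600),interpolation=cv2.INTER_CUBIC))
```

```text
(no output)
```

View pics/topc.png

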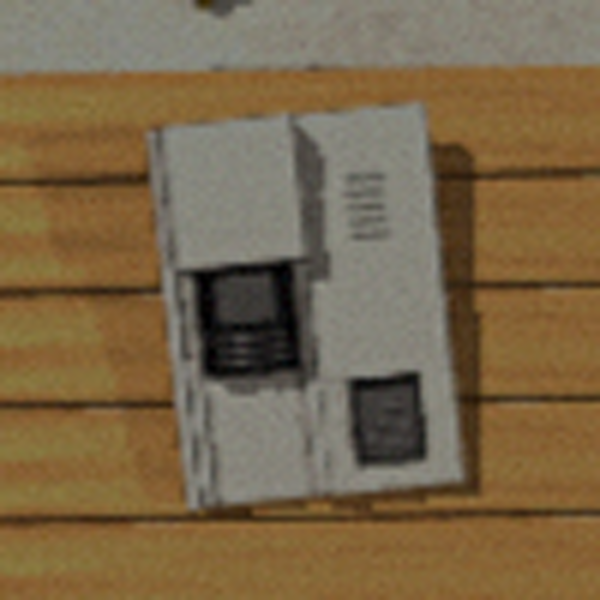

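View pics/scenec.png

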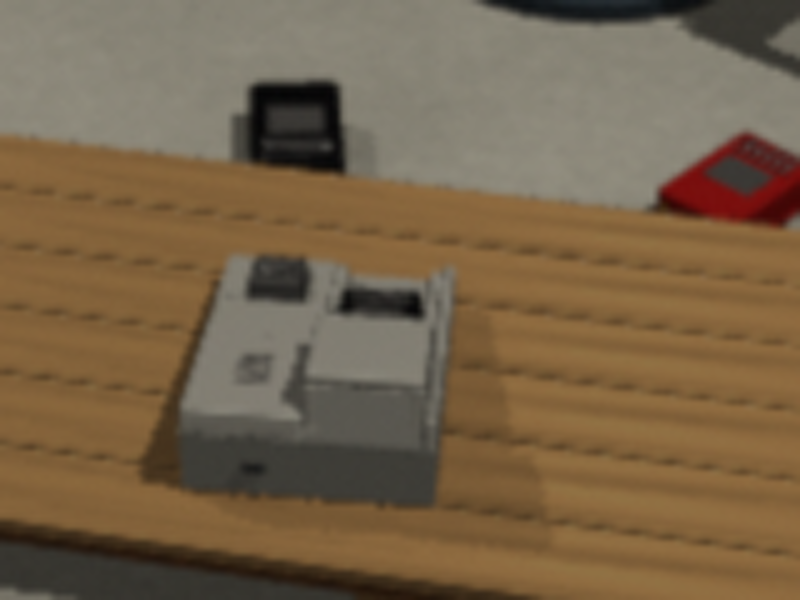

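The top image shows the dock at about (320,182), with its front towards the robot, the bay on the left (+y) and the key at (337,200). There are four possible packs in the top image:
- black at (350,288), loose on the table
- red at (250,288)
- yellow at (309,119)
- black at (311,183), seated in the dock

The seated black one fits: it is neither red nor yellow, it's the smaller black one, and the enlarged crop shows it in the bay beside the key. Next I'll get rough positions for a closer look with the wrist camera.

```bash
cat > h.py <<'E'
import numpy as np, cv2
from scipy.spatial.transform import Rotation as R
np.set_printoptions(precision=4,suppress=True)
def unproj(info,px,z,T=None):
    """T world_from_camera"""
    if T is None: T=np.linalg.inv(info['camera_from_world'])
    d=T[:3,:3]@np.array([(px[0]-info['cx'])/info['fx'],(px[1]-info['cy'])/info['fy'],1]); o=T[:3,3]
    return o+d*(z-o[2])/d[2]
def toolT(s):
    T=np.eye(4);T[:3,:3]=R.from_quat(s['eef_rot']).as_matrix();T[:3,3]=s['ee_pos'];return T
def jog(s,target):
    T=toolT(s); return 100*T[:3,:3].T@(np.array(target)-T[:3,3])
E
python3 - <<'E'
from h import *
from station import robot,eyes
i=eyes.camera_info("top")
P=lambda x,y:(270+(x-2.5)/6,130+(y-2.5)/6)
key=unproj(i,P(388,420),.096); pf=unproj(i,P(253,372),.0867+.02)
a=unproj(i,P(465,485),.09); b=unproj(i,P(425,103),.13)
print(key,pf,a,b,np.arctan2((b-a)[1],(b-a)[0]))
s=robot.get_state()
print(jog(s,[key[0]+.0,key[1]+.03,.26]))
E
```

```text
[ 0.5573 -0.102   0.096 ] [ 0.5769 -0.0457  0.1067] [ 0.53   -0.1342  0.09  ] [ 0.6844 -0.1182  0.13  ] 0.10291143684472441
[-37.1425  53.2864  -4.1405]
```

jog_arm --increments '[{"tz":-4},{"tx":-37,"ty":53.3,"tz":-4.2,"spin":-32},{"tx":-37,"ty":53.3,"tz":-4.2,"spin":-32},{"tx":-37,"ty":53.3,"tz":-4.2,"spin":-32},{"tx":-37,"ty":53.3,"tz":-4.2,"spin":-32},{"tx":-37,"ty":53.3,"tz":-4.2,"spin":-32},{"tx":-37,"ty":53.3,"tz":-4.2,"spin":-32},{"tx":-37,"ty":53.3,"tz":-4.2,"spin":-32},{"tx":-37,"ty":53.3,"tz":-4.2,"spin":-32},{"tx":-37,"ty":53.3,"tz":-4.2,"spin":-32},{"tx":-37,"ty":53.3,"tz":-4.2,"spin":-32},{"tx":-37,"ty":53.3,"tz":-4.2,"spin":-32}]'

```text
$.increments[0]: bad value
```

jog_arm --increments '[{"gripper":0,"tx":0,"ty":0,"tz":-4,"spin":0},{"gripper":0,"tx":-37,"ty":53.3,"tz":-4.2,"spin":-32},{"gripper":0,"tx":-37,"ty":53.3,"tz":-4.2,"spin":-32},{"gripper":0,"tx":-37,"ty":53.3,"tz":-4.2,"spin":-32},{"gripper":0,"tx":-37,"ty":53.3,"tz":-4.2,"spin":-32},{"gripper":0,"tx":-37,"ty":53.3,"tz":-4.2,"spin":-32},{"gripper":0,"tx":-37,"ty":53.3,"tz":-4.2,"spin":-32},{"gripper":0,"tx":-37,"ty":53.3,"tz":-4.2,"spin":-32},{"gripper":0,"tx":-37,"ty":53.3,"tz":-4.2,"spin":-32},{"gripper":0,"tx":-37,"ty":53.3,"tz":-4.2,"spin":-32},{"gripper":0,"tx":-37,"ty":53.3,"tz":-4.2,"spin":-32},{"gripper":0,"tx":-37,"ty":53.3,"tz":-4.2,"spin":-32}]'

```text
time_s: 1.45
ee_pos: [0.458, 0.1069, 0.2603]
eef_rot: [0.668, 0.744, 0.0, 0.0]
wrist_force: [-0.3, 0.6, -0.4]
gripper_width: 0.0928
```

jog_arm --increments '[{"gripper":0,"tx":-18.5,"ty":7.9,"tz":0,"spin":0},{"gripper":0,"tx":-18.5,"ty":7.9,"tz":0,"spin":0},{"gripper":0,"tx":-18.5,"ty":7.9,"tz":0,"spin":0},{"gripper":0,"tx":-18.5,"ty":7.9,"tz":0,"spin":0},{"gripper":0,"tx":-18.5,"ty":7.9,"tz":0,"spin":0},{"gripper":0,"tx":-18.5,"ty":7.9,"tz":0,"spin":0},{"gripper":0,"tx":-18.5,"ty":7.9,"tz":0,"spin":0},{"gripper":0,"tx":-18.5,"ty":7.9,"tz":0,"spin":0},{"gripper":0,"tx":-18.5,"ty":7.9,"tz":0,"spin":0}]'

```text
time_s: 2.2
ee_pos: [0.5551, -0.0655, 0.2601]
eef_rot: [0.668, 0.744, -0.0, -0.0]
wrist_force: [0.0, -0.1, -0.3]
gripper_width: 0.0928
```

Run:
```python
from h import *
from station import robot,eyes
s=robot.get_state(); print(s['time_s'],s['ee_pos'],s['eef_rot'],s['dq'])
im=eyes.grab_frame("wrist"); cv2.imwrite("pics/w1.png",im[:,:,::-1])
np.save("w1T.npy",toolT(s))
for t in ["charger","pack","release"]:
    print(t,[(round(r['score'],2),r['rect']) for r in eyes.trace(t,"wrist")])
```

```text
2.2 [ 0.5551 -0.0655  0.2601] [ 0.668   0.7442 -0.     -0.0002] [ 0.0058 -0.0052  0.     -0.0023 -0.0007 -0.0022]
charger [(0.87, [258.3, 145.8, 371.9, 295.9])]
pack [(0.97, [468.9, 0.8, 536.2, 36.6]), (0.6, [300.3, 335.2, 344.2, 351.0]), (0.57, [316.5, 200.0, 356.0, 247.2])]
release [(0.79, [271.2, 160.4, 304.4, 191.2])]
```

View pics/w1.png

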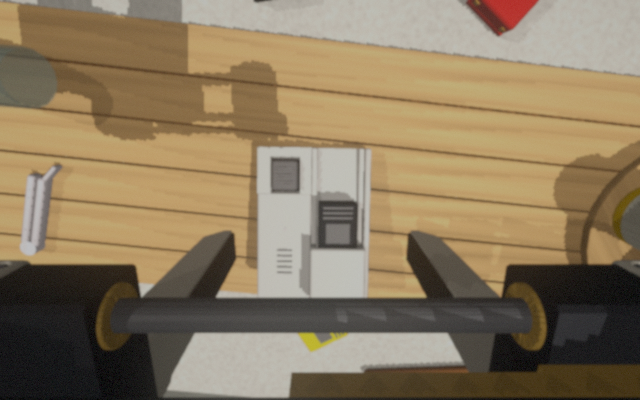

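Run:
```python
import cv2
a=cv2.imread("pics/w1.png")
cv2.imwrite("pics/w1c.png",cv2.resize(a[135:255,240:390],(750,600),interpolation=cv2.INTER_CUBIC))
cv2.imwrite("pics/w1f.png",cv2.resize(a[200:300,140:260],(720,600),interpolation=cv2.INTER_CUBIC))
```

```text
(no output)
```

View pics/w1c.png

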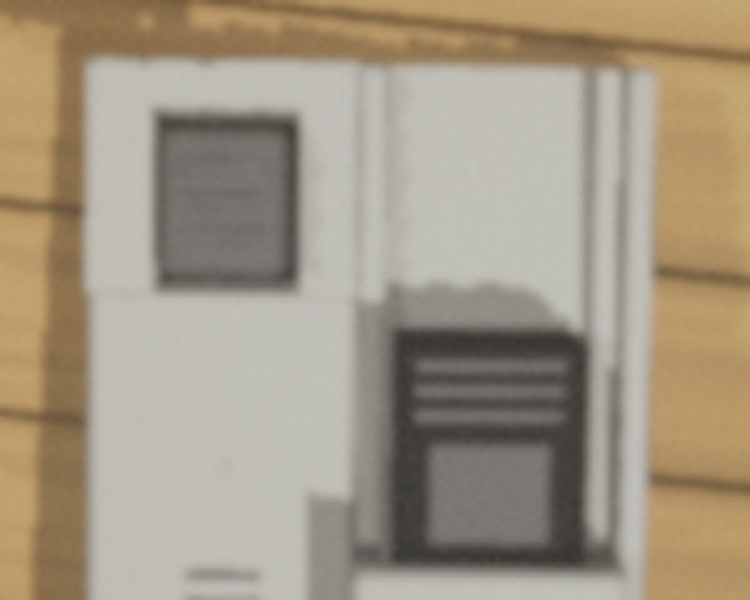

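View pics/w1f.png

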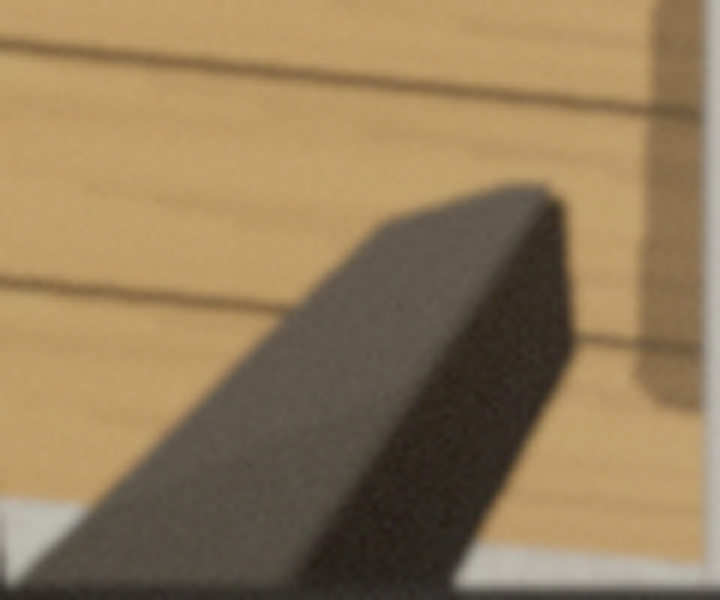

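The wrist image shows the key at (285,175) and the seated pack's front upper edge from (319,201) to (356,201). The front end of the tray is at about row 148. Next I fit the dock pose from these.

```bash
cat > fit.py <<'E'
from h import *
from station import robot,eyes
from scipy.optimize import least_squares
i=eyes.camera_info("wrist"); Tt=np.load("w1T.npy"); W=Tt@i['tool_from_camera']; C=np.linalg.inv(W)
L=[(-27,-55,16),(0,-20,22),(0,20,22),(-56,0,0)]
cr=[(228,200),(398,330),(583,332),(487,67)]
px=np.array([(240+(x+.5)/5-.5,135+(y+.5)/5-.5) for x,y in cr])
L=np.array(L)/1000.
zb=.06+.014+.056*np.sin(.21)
def M(p):
    # local x up the slope
    T=np.eye(4); T[:3,:3]=R.from_euler('ZY',[p[2],-.21]).as_matrix(); T[:3,3]=[p[0],p[1],zb]; return T
def pr(p):
    q=(M(p)[:3,:3]@L.T).T+M(p)[:3,3]; c=(C[:3,:3]@q.T).T+C[:3,3]
    return np.c_[c[:,0]/c[:,2]*i['fx']+i['cx'],c[:,1]/c[:,2]*i['fy']+i['cy']]
r=least_squares(lambda p:(pr(p)-px).ravel(),[.57,-.05,.1])
if __name__=="__main__":
    print(r.x,np.degrees(r.x[2]),(pr(r.x)-px))
    m=M(r.x)
    for n,l in dict(key=(-.027,-.055,.016),keydown=(-.027,-.055,.009)).items(): print(n,m[:3,:3]@np.array(l)+m[:3,3])
    t=Tt; a=np.degrees(np.arctan2(t[1,0],t[0,0])); print('tool x angle',a)
    np.save("dock.npy",m)
E
python3 fit.py
```

```text
[ 0.5781 -0.0446  0.1028] 5.890204442669222 [[-1.3372 -0.3131]
 [-0.9897  0.8429]
 [ 1.8954  0.6065]
 [ 0.4391 -1.0304]]
key [ 0.5542 -0.1023  0.0957]
keydown [ 0.5556 -0.1022  0.0888]
tool x angle 96.17389400258028
```

```bash
cat > go.py <<'E'
from h import *
from station import robot,eyes
import sys
m=np.load("dock.npy"); yaw=.1028; u=np.array([np.cos(yaw),np.sin(yaw)]); v=np.array([-u[1],u[0]])
s=robot.get_state()
t=m[:2,3]+u*float(sys.argv[1])/1000+v*float(sys.argv[2])/1000
print(s['time_s'],s['gripper_width'],s['wrist_force'],s['ee_pos'],'tgt',t,'jog cm',jog(s,[t[0],t[1],float(sys.argv[3])]))
E
python3 go.py -27 -27.5 .125
```

```text
2.4 0.09312299371011827 [-0.1455 -0.0877  0.4485] [ 0.5554 -0.0658  0.2603] tgt [ 0.5541 -0.0747] jog cm [-0.8708 -0.2351 13.5301]
```

jog_arm --increments '[{"gripper":0.44,"tx":-0.9,"ty":-0.25,"tz":3,"spin":0.3},{"gripper":0.44,"tx":-0.9,"ty":-0.25,"tz":6,"spin":0.3},{"gripper":0.44,"tx":-0.9,"ty":-0.25,"tz":9,"spin":0.3},{"gripper":0.44,"tx":-0.9,"ty":-0.25,"tz":11,"spin":0.3},{"gripper":0.44,"tx":-0.9,"ty":-0.25,"tz":12.5,"spin":0.3},{"gripper":0.44,"tx":-0.9,"ty":-0.25,"tz":13.5,"spin":0.3},{"gripper":0.44,"tx":-0.9,"ty":-0.25,"tz":13.5,"spin":0.3},{"gripper":0.44,"tx":-0.9,"ty":-0.25,"tz":13.5,"spin":0.3},{"gripper":0.44,"tx":-0.9,"ty":-0.25,"tz":13.5,"spin":0.3}]'

```text
time_s: 3.15
ee_pos: [0.5547, -0.0758, 0.1262]
eef_rot: [0.67, 0.742, 0.0, 0.001]
wrist_force: [0.1, 0.4, -0.4]
gripper_width: 0.0518
```

```bash
python3 go.py -27 -27.5 .105
python3 - <<'E'
from h import *
from station import robot,eyes
s=robot.get_state(); np.save("w2T.npy",toolT(s))
im=eyes.grab_frame("wrist"); cv2.imwrite("pics/w2.png",im[:,:,::-1])
cv2.imwrite("pics/w2c.png",cv2.resize(im[130:330,190:440,::-1],(750,600),interpolation=cv2.INTER_CUBIC))
im=eyes.grab_frame("scene"); cv2.imwrite("pics/s2c.png",cv2.resize(im[130:270,230:400,::-1],(728,600),interpolation=cv2.INTER_CUBIC))
E
```

```text
3.15 0.05181511062057894 [ 0.1072  0.4333 -0.3831] [ 0.5547 -0.0758  0.1262] tgt [ 0.5541 -0.0747] jog cm [ 0.1187 -0.0565  2.1173]
```

View pics/w2c.png

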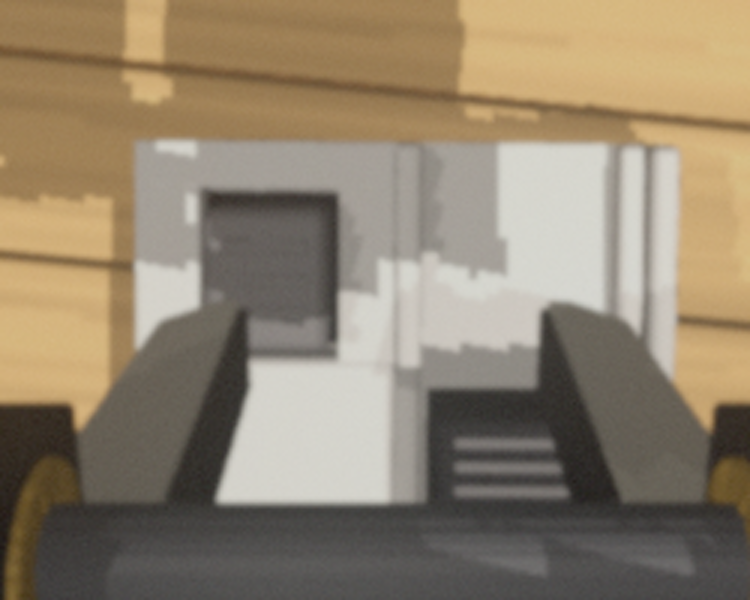

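View pics/s2c.png

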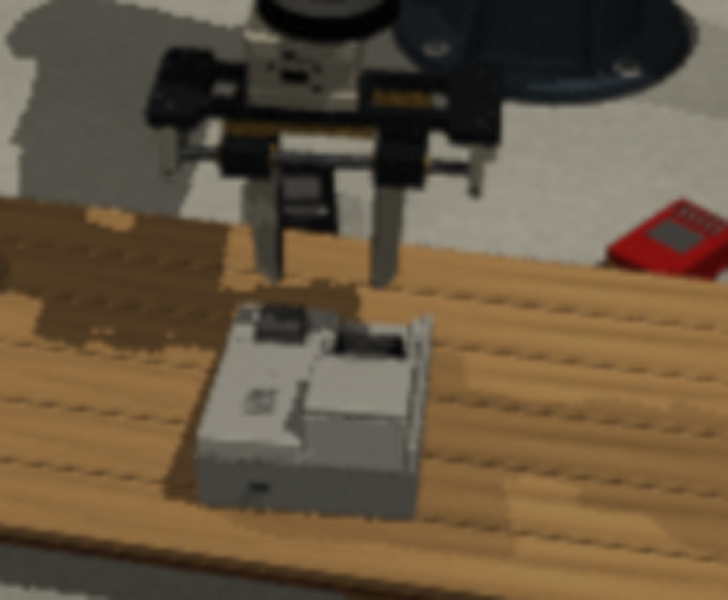

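Run:
```python
from h import *
from station import robot,eyes
i=eyes.camera_info("wrist"); T=np.load("w2T.npy"); W=T@i['tool_from_camera']
m=np.load("dock.npy"); yaw=.1028
P=lambda x,y:(190+(x+.5)/3-.5,130+(y+.5)/3-.5)
for n,c,z in [("key",(270,272),.0957),("packL",(429,388),.1072),("floorfront",(510,145),.074),("keytopL",(205,195),.0925),("keyBR",(336,352),.099)]:
    w=unproj(None or i,P(*c),z,W); d=w-m[:3,3]
    print(n,w,'dock mm',1000*np.array([d[0]*np.cos(yaw)+d[1]*np.sin(yaw),-d[0]*np.sin(yaw)+d[1]*np.cos(yaw)]))
d=T[:3,3]-m[:3,3]; print('tcp',1000*np.array([d[0]*np.cos(yaw)+d[1]*np.sin(yaw),-d[0]*np.sin(yaw)+d[1]*np.cos(yaw)]))
```

```text
key [ 0.5528 -0.1011  0.0957] dock mm [-31.0022 -53.6639]
packL [ 0.5702 -0.0661  0.1072] dock mm [-10.0398 -20.5943]
floorfront [ 0.5254 -0.0517  0.074 ] dock mm [-53.16    -1.6437]
keytopL [ 0.5383 -0.116   0.0925] dock mm [-46.876  -67.0099]
keyBR [ 0.568  -0.0858  0.099 ] dock mm [-14.2719 -39.9505]
tcp [-26.472  -28.6758]
```

The second wrist view agrees with the fit to about 1.5 mm. I'll descend to just above the key.

jog_arm --increments '[{"gripper":0.44,"tx":0.1,"ty":-0.05,"tz":1,"spin":0},{"gripper":0.44,"tx":0.1,"ty":-0.05,"tz":2,"spin":0},{"gripper":0.44,"tx":0.1,"ty":-0.05,"tz":2.5,"spin":0},{"gripper":0.44,"tx":0.1,"ty":-0.05,"tz":2.5,"spin":0},{"gripper":0.44,"tx":0.1,"ty":-0.05,"tz":2.5,"spin":0}]'

```text
time_s: 3.67
ee_pos: [0.5532, -0.0748, 0.0995]
eef_rot: [0.67, 0.742, -0.0, -0.0]
wrist_force: [-0.1, -0.9, -0.5]
gripper_width: 0.0521
```

```bash
python3 go.py -27 -27.5 .0905
python3 - <<'E'
from h import *
from station import robot,eyes
s=robot.get_state(); np.save("w3T.npy",toolT(s))
im=eyes.grab_frame("wrist"); 
cv2.imwrite("pics/w3c.png",cv2.resize(im[130:330,190:440,::-1],(750,600),interpolation=cv2.INTER_CUBIC))
im=eyes.grab_frame("scene"); cv2.imwrite("pics/s3c.png",cv2.resize(im[130:270,230:400,::-1],(728,600),interpolation=cv2.INTER_CUBIC))
E
```

```text
3.6667 0.05207331021889496 [-0.1332 -0.9357 -0.4606] [ 0.5532 -0.0748  0.0995] tgt [ 0.5541 -0.0747] jog cm [0.0044 0.0856 0.9003]
```

View pics/w3c.png

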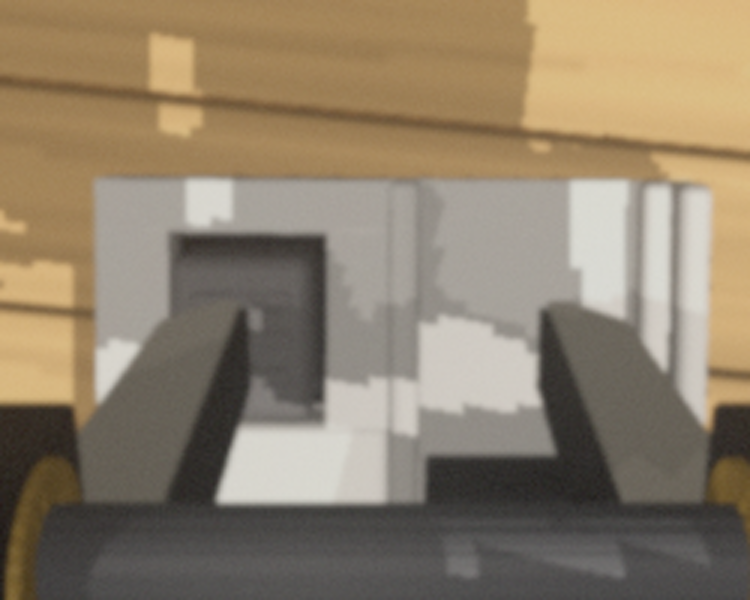

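View pics/s3c.png

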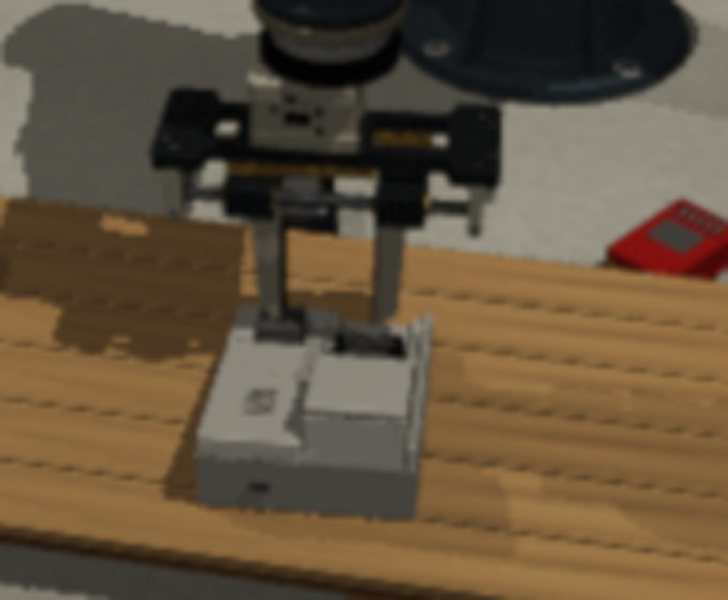

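The key finger sits at the centre of the key, and the stop finger is over mid-tray in front of the pack. Pressing gradually now.

jog_arm --increments '[{"gripper":0.44,"tx":0,"ty":0.05,"tz":0.2,"spin":0},{"gripper":0.44,"tx":0,"ty":0.05,"tz":0.4,"spin":0},{"gripper":0.44,"tx":0,"ty":0.05,"tz":0.6,"spin":0},{"gripper":0.44,"tx":0,"ty":0.05,"tz":0.7,"spin":0},{"gripper":0.44,"tx":0,"ty":0.05,"tz":0.7,"spin":0},{"gripper":0.44,"tx":0,"ty":0.05,"tz":0.7,"spin":0}]'

```text
time_s: 4.27
ee_pos: [0.5538, -0.0749, 0.093]
eef_rot: [0.67, 0.742, -0.0, -0.0]
wrist_force: [-0.2, 0.8, 2.2]
gripper_width: 0.0521
```

```bash
python3 go.py -27 -27.5 .0905
python3 - <<'E'
from h import *
from station import robot,eyes
im=eyes.grab_frame("wrist"); 
cv2.imwrite("pics/w4c.png",cv2.resize(im[130:330,190:440,::-1],(750,600),interpolation=cv2.INTER_CUBIC))
im=eyes.grab_frame("scene"); cv2.imwrite("pics/s4c.png",cv2.resize(im[130:270,230:400,::-1],(728,600),interpolation=cv2.INTER_CUBIC))
print(robot.get_state()['wrist_force'])
E
```

```text
4.2667 0.05209514745554643 [-0.1794  0.7653  2.2296] [ 0.5538 -0.0749  0.093 ] tgt [ 0.5541 -0.0747] jog cm [0.0134 0.0256 0.2527]
[-1.4101  0.1338  3.5213]
```

View pics/w4c.png

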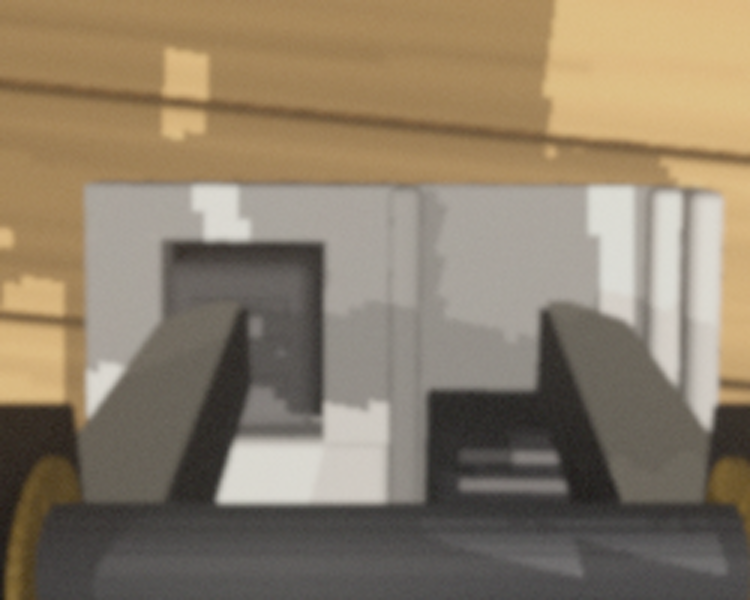

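View pics/s4c.png

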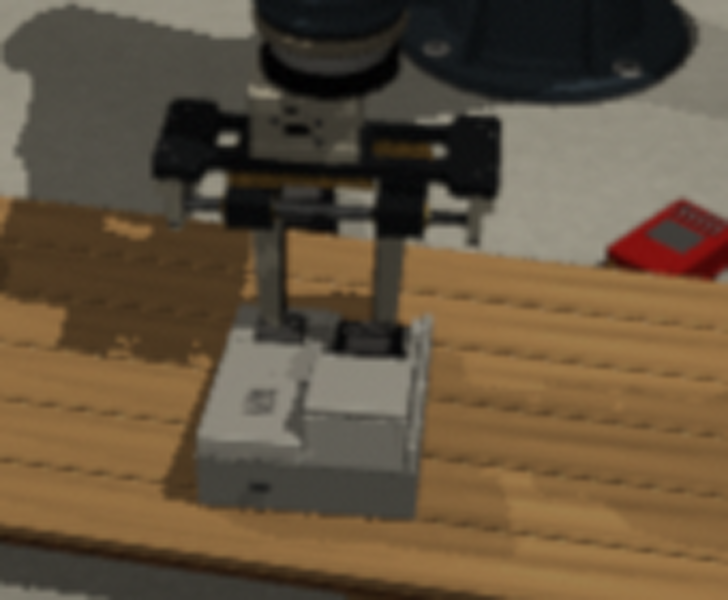

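The pack has come out: its front edge in the crop moved from row 457 to row 390, and it now rests against the stop finger. I'll press 1.5 mm more for margin, let it settle and check that it stays still.

jog_arm --increments '[{"gripper":0.44,"tx":0,"ty":0,"tz":0.1,"spin":0},{"gripper":0.44,"tx":0,"ty":0,"tz":0.15,"spin":0},{"gripper":0.44,"tx":0,"ty":0,"tz":0.15,"spin":0},{"gripper":0.44,"tx":0,"ty":0,"tz":0.15,"spin":0},{"gripper":0.44,"tx":0,"ty":0,"tz":0.15,"spin":0},{"gripper":0.44,"tx":0,"ty":0,"tz":0.15,"spin":0}]'

```text
time_s: 4.87
ee_pos: [0.5541, -0.0748, 0.0916]
eef_rot: [0.67, 0.742, 0.0, 0.0]
wrist_force: [-1.1, -0.5, 5.1]
gripper_width: 0.0519
```

Run:
```python
from h import *
from station import robot,eyes
F=[];ims=[]
for k in range(12):
    s=robot.get_state(); F.append(s['wrist_force']); ims.append(eyes.grab_frame("wrist"))
print(np.mean(F,0),np.std(F,0),s['ee_pos'],s['time_s'])
im=ims[-1]; cv2.imwrite("pics/w5c.png",cv2.resize(im[130:330,190:440,::-1],(750,600),interpolation=cv2.INTER_CUBIC))
# pack front edge row over columns 340..366
for m in (ims[0],ims[-1]):
    g=m[240:275,340:366].astype(float).mean((1,2)); d=np.diff(g); print(240+np.argmin(d),g.round())
i=eyes.camera_info("wrist"); W=toolT(s)@i['tool_from_camera']; M=np.load("dock.npy")
for row in (259,260,261):
    # intersect ray with tray floor plane
    o=W[:3,3]; d=W[:3,:3]@np.array([(352-i['cx'])/i['fx'],(row-i['cy'])/i['fy'],1])
    n=M[:3,2]; q=o+d*((M[:3,3]-o)@n)/(d@n); print(row,1000*(M[:3,:3].T@(q-M[:3,3])))
im=eyes.grab_frame("scene"); cv2.imwrite("pics/s5c.png",im[:,:,::-1])
```

```text
[-0.7751 -0.129   4.4253] [0.4928 0.5688 0.6641] [ 0.554  -0.0748  0.0916] 5.4167
261 [149. 147. 146. 145. 143. 142. 141. 142. 142. 141. 142. 141. 141. 141.
 141. 141. 141. 141. 140. 135. 120.  90.  59.  45.  42.  41.  42.  41.
  41.  41.  42.  41.  42.  43.  44.]
261 [150. 147. 146. 145. 143. 143. 142. 142. 141. 142. 141. 142. 141. 141.
 141. 141. 141. 141. 140. 136. 122.  92.  60.  45.  42.  42.  42.  42.
  41.  42.  41.  41.  42.  43.  43.]
259 [-15.8905  -8.721    0.    ]
260 [-15.3017  -8.7184   0.    ]
261 [-14.7126  -8.7158   0.    ]
```

View pics/w5c.png

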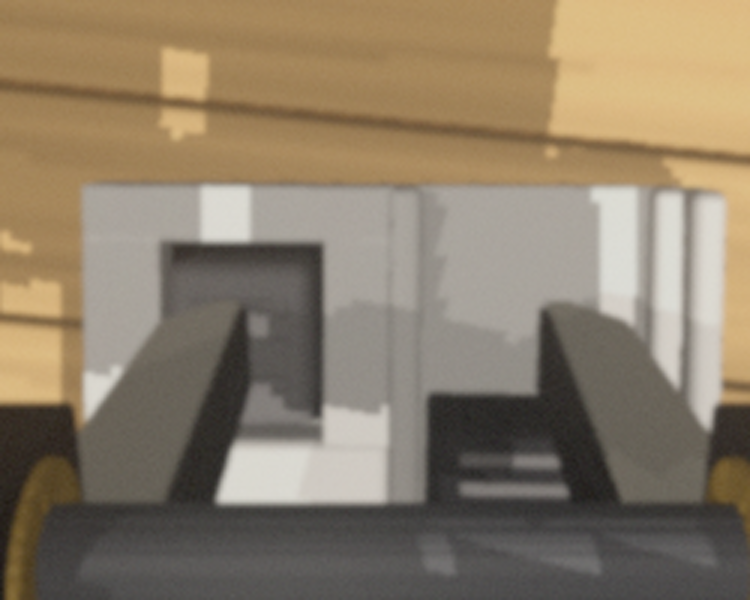

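View pics/s5c.png

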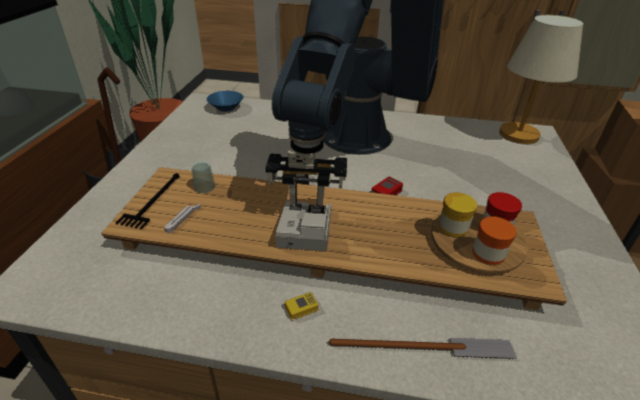

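The pack is about 15 mm out and isn't moving. The wrist force alone can't separate the pack's push from the sloped key's, so I'll nudge 2 mm uphill. If the finger really holds the pack, the pack must follow.

jog_arm --increments '[{"gripper":0.44,"tx":0,"ty":0.1,"tz":0,"spin":0},{"gripper":0.44,"tx":0,"ty":0.2,"tz":0,"spin":0},{"gripper":0.44,"tx":0,"ty":0.2,"tz":0,"spin":0},{"gripper":0.44,"tx":0,"ty":0.2,"tz":0,"spin":0},{"gripper":0.44,"tx":0,"ty":0.2,"tz":0,"spin":0},{"gripper":0.44,"tx":0,"ty":0.2,"tz":0,"spin":0}]'

```text
time_s: 6.02
ee_pos: [0.555, -0.0746, 0.0911]
eef_rot: [0.67, 0.742, -0.001, -0.001]
wrist_force: [-5.7, -1.4, 3.9]
gripper_width: 0.0519
```

Run:
```python
from h import *
from station import robot,eyes
F=[];Q=[];ims=[]
for k in range(12):
    s=robot.get_state(); F.append(s['wrist_force']);Q.append(s['wrist_torque']); ims.append(eyes.grab_frame("wrist"))
print(np.mean(F,0),np.mean(Q,0),s['ee_pos'],s['time_s'])
i=eyes.camera_info("wrist"); W=toolT(s)@i['tool_from_camera']; M=np.load("dock.npy")
for m in (ims[0],ims[-1]):
    g=m[240:275,340:366].astype(float).mean((1,2)); row=240+np.interp(-90,-g,np.arange(len(g)))
    o=W[:3,3]; d=W[:3,:3]@np.array([(352-i['cx'])/i['fx'],(row-i['cy'])/i['fy'],1])
    n=M[:3,2]; q=o+d*((M[:3,3]-o)@n)/(d@n); print(row,1000*(M[:3,:3].T@(q-M[:3,3])))
im=ims[-1]; cv2.imwrite("pics/w6c.png",cv2.resize(im[130:330,190:440,::-1],(750,600),interpolation=cv2.INTER_CUBIC))
```

```text
[-5.0167 -1.0806  4.2465] [-0.2421  0.8658 -0.0221] [ 0.5551 -0.0746  0.0911] 6.5667
261.52925829295566 [-13.6877  -8.6022   0.    ]
261.52771535580524 [-13.6886  -8.6022   0.    ]
```

View pics/w6c.png

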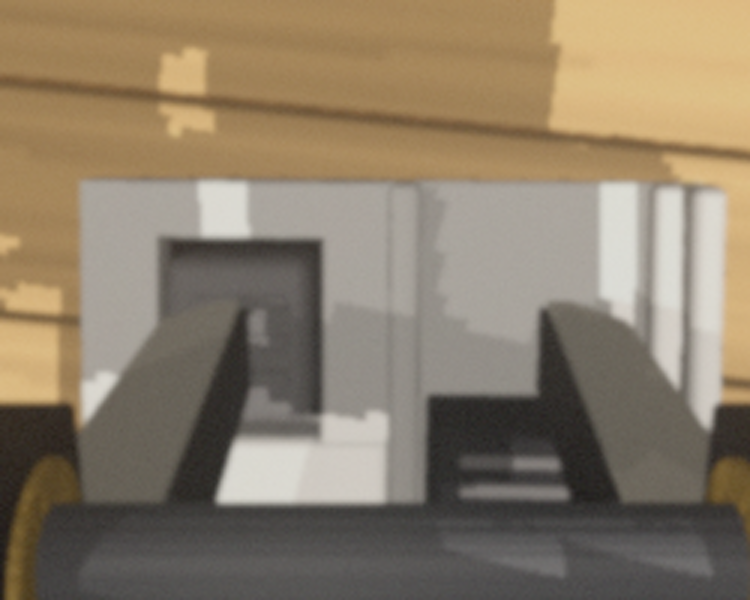

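The pack followed the finger by about 1 mm and the backward force rose to 5 N, so contact is confirmed. Nothing is moving, so I'm handing in.

```bash
python3 -c "
from station import robot
print(robot.close_job(), robot.get_state()['time_s'])"
```

```text
the job is handed in; nothing more can be done
the job is handed in; nothing more can be done
```

I pressed the release key with one finger. The pack sprang out and stopped against the other finger, which was already waiting over mid-tray. I handed the job in at about 6.6 s with that finger still holding it; the hand-in gave no verdict.

**Last checks**
- **Position:** the pack's front edge is about 14 mm out of the bay (allowed 6 to 52 mm). It was at the same place in wrist pictures about 0.55 s apart, and it looks flat on the tray.
- **Contact:** when I nudged the finger about 1 mm uphill, the pack followed by about 1 mm. The wrist force towards the dock's front rose from 0.8 N to 5 N; some of that is the key, so I have no separate figure for the push on the pack.
- **Key:** I did not read its travel directly. The fingertip height suggests about 6 mm, and the pack being released means it passed about 4 mm.
- **Bystanders:** the cup, clip, rake and turntable looked unmoved in the last scene picture, taken before the nudge; I did not measure them.

**Disagreement:** the dock position from two wrist views differed by about 1.5 mm, within the stated 2 mm calibration.

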